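Rotate the splicing-tape stock: oldest carton out, fresh carton in behind

TASK

Take the oldest carton of splicing tape, the one at the low front end of the slide rack's long lower lane, out from under the upper deck and set it upright on its base in the steel tray. Once the two cartons behind it have slid down, load the fresh carton that stands on the worktop into the high end of the lane, upright on the lane floor, so that three cartons are closed up against the front stop again. Set the two cartons down rather than drop them, keep the two waiting cartons in the lane, and leave the other things on the bench where they are.

Things in the scene. Friction and masses are not known exactly. Their poses are not given: they have to be found in the camera images.
- rack: Grey steel slide rack, fixed to the bench, 325 mm long, 86 mm wide, 290 mm high: a long sloped lower lane open above at both ends and, over its middle, a short deck with two small fixed cartons (60 x 44 x 38 mm). Origin on the worktop below the rack's middle; x runs level from the low front end to the high back end, z up.
- lane: The lower lane, fixed in the rack. Origin on its floor, 50 mm above the worktop, mid-width at the front stop's inner face; x runs up the 20 degree slope to the back, z square to the floor, y across. Slippery: cartons slide down by themselves, in about a second. Guides: 62 mm apart inside, 4 mm thick, 12 mm high. Stop: 20 mm high, 4 mm thick. Cartons touch, at x = 50, 150, 250 mm.
- deck_edge (a point): Middle of the lower front edge of the upper deck; lane frame (75, 0, 137) mm, lane axes. The deck is parallel to the lane, 86 mm wide, from lane x = 75 to 208 mm; the boxes on it reach lane z = 178 mm. So the front carton must rise over 20 mm square to the lane, then leave forwards. Deck posts at lane x = 112 and 192 mm (12 mm long), y = 36 to 41 mm either side.
- lane_back (a point): Open back end of the lane floor, mid-width; lane frame (335, 0, 0) mm, lane axes. The fresh carton is loaded between here and the last waiting carton, from above, behind the deck.
- carton_front: The oldest carton, first in the lane, against the front stop. Rigid cardboard carton 100 x 54 x 70 mm (its x, y, z), 0.14 to 0.28 kg. Origin at the centre of its underside, z up through its top, x along its length; either end may lead.
- carton_middle: The second carton in the lane, waiting. Rigid cardboard carton 100 x 54 x 70 mm (its x, y, z), 0.14 to 0.28 kg. Origin at the centre of its underside, z up through its top, x along its length; either end may lead.
- carton_back: The third carton in the lane, waiting. Rigid cardboard carton 100 x 54 x 70 mm (its x, y, z), 0.14 to 0.28 kg. Origin at the centre of its underside, z up through its top, x along its length; either end may lead.
- carton_new: The fresh carton, standing upright on the worktop apart from the rack; on the open side of the rack's back end or of its front end. Rigid cardboard carton 100 x 54 x 70 mm (its x, y, z), 0.14 to 0.28 kg. Origin at the centre of its underside, z up through its top, x along its length; either end may lead.
- tray: Open steel tray, fixed, 180 x 140 mm outside (x, y), 20 mm high, walls 3 mm thick. Origin at the centre of its underside on the worktop.
- tray_in (a point): Centre of the tray's inner floor, same axes as the tray.
- loupe: Bystander, leave alone: amber glass magnifier with a black rim, 56 mm across, 50 mm tall. Origin at the centre of its underside.
- weight: Bystander, leave alone: turned brass weight with a knob, 48 mm across, 56 mm tall. Origin at the centre of its underside.
- reel: Bystander, leave alone: black plastic film reel lying flat, 130 mm across, 26 mm thick at the hub. Origin at the centre of its underside.
- pencil_holder: Bystander, leave alone: silver cup with three grease pencils standing in it, 72 mm across, cup 95 mm and pencils about 160 mm tall. Origin at the centre of its underside.
- flat_box: Bystander, leave alone: flat cardboard box 70 x 150 x 34 mm tall, not splicing tape. Origin at the centre of its underside.
Things that resemble listed ones, but are neither listed nor needed, are in the scene too. Leave any purple look-alike of the carton_new alone. Leave any blue or red look-alike of the carton_front alone.

How it is judged:
By the outcome, as a careful person would: the job done as asked, in the order asked, and still so for the second after the job is handed in, with the robot touching nothing.
It also fails if it takes over 72 s, if anything falls off the work surface, if the arm or the gripper's body presses on something with over 40 N, if the wrist force passes 120 N, or if a joint passes its speed limit or range.

ROBOT

A 7-joint arm with a two-finger parallel gripper is mounted at the origin on the work surface. World frame = base frame: x ahead of the robot, y to its left, z up, the work surface at z = 0. Lengths are in mm, angles in degrees, forces in N, time in s.
With the tool pointing down it reaches from about 425 to 800 mm from the base axis. Payload 8.3 kg.
Tool frame: the origin (TCP) lies at the very end of the fingers, on their centre line; the grasp point (between the pads) lies arm.grip_point_offset behind it (arm.grip_point_offset is the distance from the TCP to the grasp point, in mm); z points along the fingers, y is the line along which they close (so a half turn about z gives the same grasp; the last joint's range is limited). The gripper opens to 85 mm and grips with 20 to 120 N. Pads are 22 mm wide; open, the fingers measure 114 mm over their backs; the gripper's body (76 mm by 85 mm) begins 54 mm behind the grasp point. The pads swing forward as they close: fully open they stand 13 mm farther back than shut.
Start: joints at [-71.213, 21.967, 0.94, 78.501, -0.361, 79.538, -2.664], TCP at [238.028, 577.88, 231.279] pointing down, gripper open.
Joint ranges: [-169.22, 169.22], [-14.56, 117.87], [-87.37, 89.26], [10.42, 133.3], [-82.24, 262.24], [0.94, 117.77], [-172.7, 172.7]. Speed limits (degrees/s): [136.94, 136.94, 172.46, 172.46, 180, 180, 180].

INTERFACE

Orientations are given as [roll, pitch, yaw] about the fixed x, y, z axes, in that order (R = Rz(yaw) Ry(pitch) Rx(roll)).
In Python, from workcell import arm gives the robot as it stands.
- The arm moves only by the tool drive_tool, never from a script. Its arguments are lists of equal length, an entry for each row: "delta_pos": the shift along the tool's x, y, z in mm, a list of three; "twist": the turn about the tool's z in rad. In form: {"delta_pos": [[dx, dy, dz], ...], "twist": [twist, ...]}. A call has 1 to 8 rows; each row shifts and turns the commanded pose from where the row before left it, along the tool's axes as they then stand; what a row does not reach is not made up. A row lasts 1/8 s, in which the tool goes at most 62.5 mm and 10.7 degrees, less where a joint would pass 70% of its speed; a pose out of reach is approached as far as the arm can. A call with a gripper value outside its range is refused whole. "claw" is the opening, from -1 (shut) to 1 (fully open), so that 0 is half open, set as the call begins (left out, the last holds). The fingers move at their own pace and stop on an object; "newtons" is the grip in N (left out, the last holds). Time passes only in rows, so rows that do not move let the fingers close. It gives the time, the measured TCP pose, the force, the opening and the grip force at its end, in the units of the state.
- arm.read_state(): the state, without advancing time (a new reading comes with each control period).
- arm.snapshot(name): name is "scene" or "side" or "wrist"; returns a dict with "color" (400x640x3 uint8, red, green, blue), "depth" (400x640 float32, mm along the optical axis (not along the pixel's ray), 0 where there is no reading), "camera_matrix" (3x3 intrinsics, pixels), "distortion" ([k1, k2, p1, p2, k3] as OpenCV has them; the pictures are not rectified), "extrinsics" (4x4, takes a point from camera to world coordinates); the wrist camera has in their place "hand_eye" (4x4, takes a point from camera to tool coordinates, whose origin is the TCP and whose axes are the flange's). Camera axes: x right, y up, looking along -z (the intrinsics and any distortion apply to the point x, -y, -z); pixel columns grow to the right and rows downward; lengths in mm; the calibration is good to about 2 mm. A picture is of the moment at which its call begins: read the wrist's pose just before it.
- arm.job_done(): hands the job in; it is judged then, once.
Trained networks look in the newest picture that a camera, given by its name, has taken for a name from the list of things; names that differ only in an ending like _2 or _b are one class to them, and where a whole thing is asked for, a point or a joint stands for the part that bears it (a point fixed in the world has none). Each returns a list of dicts, best first, with "conf" (0 to 1); they miss things now and then, are a little off and sometimes report something else, mostly with a low value. They report only what shows in the picture. A call takes as long as a camera call. They do not tell look-alikes from the thing itself.
- arm.boxes_of(camera, thing): "extent" ([left, top, width, height] in pixels, round what is visible of it).
- arm.mark_of(camera, thing): "position" ([row, column] in pixels: a listed point, or the origin of a listed thing).
The state is a dict: "t": time; "q": joint angles; "qd": joint speeds; "tau": joint torques, N m; "position": TCP position; "tcp_rot": TCP orientation; "ft_force": force on the tool from outside, world axes, zero at the start; "torque": the same for the moment, N m; "finger_gap": finger opening in mm; "grip_force": force on a finger pad.
Only numpy, scipy, OpenCV 4.12 (cv2) and the standard library are available. Lean on these libraries where they do the work, as an engineer would, in place of code of your own. Each camera call takes 0.05 s, during which the arm holds its last target. There are 200 camera calls.

## Working session

There is one attempt and no reset: what is moved stays moved. The work goes in short steps, Python scripts to look and compute and a tool call to move; the robot and the scene stay as the last step left them, time stands still between calls to the robot, and variables do not carry over. Pictures are saved under pics/ and viewed, at most 10 in all, crops included, and the job is handed in when it is done.

Besides the shell and the picture viewer there is one more tool, called after "Call:" as name(argument=value, ...), one argument or row to a line, values as JSON. drive_tool: Moves the arm, as the interface text tells. Its arguments: {"type":"object","properties":{"delta_pos":{"type":"array"},"twist":{"type":"array"},"claw":{"type":"number"},"newtons":{"type":"number"}},"required":["delta_pos","twist"]}

```bash
mkdir -p pics; ls; cat > h.py <<'E'
import numpy as np, cv2
from scipy.spatial.transform import Rotation as R
from workcell import arm
def snap(n,save=None):
    s=arm.read_state(); p=arm.snapshot(n)
    if save: cv2.imwrite('pics/'+save+'.png',p['color'][...,::-1])
    if n=='wrist':
        T=np.eye(4);T[:3,:3]=R.from_euler('xyz',s['tcp_rot'],degrees=True).as_matrix();T[:3,3]=s['position']
        p['E']=T@p['hand_eye']
    else: p['E']=p['extrinsics']
    return p
def cloud(p):
    h,w=p['depth'].shape
    v,u=np.mgrid[0:h,0:w].astype(float)
    xy=cv2.undistortPoints(np.stack([u,v],-1).reshape(-1,1,2),p['camera_matrix'],np.array(p['distortion'],float)).reshape(h,w,2)
    d=p['depth']
    c=np.stack([xy[...,0]*d,-xy[...,1]*d,-d],-1)
    W=c@p['E'][:3,:3].T+p['E'][:3,3]
    W[d<=0]=np.nan
    return W
E
python3 - <<'E'
from h import *
s=arm.read_state();print(s, arm.grip_point_offset)
for n in('scene','side'):
    p=snap(n,n); W=cloud(p); np.save(n+'.npy',W); print(n,p['E'].round(2).tolist())
    for t in 'rack carton_front carton_new tray loupe weight reel pencil_holder flat_box'.split():
        for b in arm.boxes_of(n,t): print(t,np.round(b['extent']),round(b['conf'],2))
    for t in 'rack lane deck_edge lane_back carton_front carton_new tray tray_in'.split():
        for b in arm.mark_of(n,t):
            r,c=np.round(b['position']).astype(int); print('m',t,r,c,round(b['conf'],2),W[min(max(r,0),399),min(max(c,0),639)].round())
E
```

```text
pics
{'t': 0.0, 'q': array([-71.21265149,  22.01412454,   0.93973257,  78.56368863,
        -0.36031534,  79.53667868,  -2.66223434]), 'qd': array([-0.04066427,  0.00043832,  0.00091604, -0.01933193, -0.04985019,
       -0.06352119, -0.05634793]), 'tau': array([ 6.40173366e-04, -6.27597213e+01,  8.44492950e-01, -3.71814394e+01,
        1.63963245e-02,  1.41023312e-02, -3.76838409e-05]), 'position': array([237.87198412, 577.41056097, 230.27253277]), 'tcp_rot': array([-1.79888418e+02,  3.22191659e-03,  1.57613067e+02]), 'ft_force': array([ 0.01567525, -0.50660435, -0.60506922]), 'torque': array([0.03709037, 0.01120234, 0.03403176]), 'grip_force': 0.0, 'finger_gap': 85.26596476162382} 18.700000000000003
scene [[-0.63, -0.62, 0.47, 1119.97], [0.78, -0.5, 0.39, 459.9], [-0.0, 0.61, 0.79, 1104.11], [0.0, 0.0, 0.0, 1.0]]
rack [269. 139. 122. 128.] 0.91
carton_front [295. 261.  41.  36.] 0.87
carton_front [336. 161.  36.  27.] 0.67
carton_front [262. 165.  37.  38.] 0.58
carton_front [177. 195.  48.  40.] 0.23
carton_new [438. 251.  44.  57.] 0.94
carton_new [445. 211.  49.  35.] 0.61
tray [
[... 1315 characters left out ...]
] 0.51
reel [306. 313.  54.  54.] 0.66
pencil_holder [393. 175.  19.  46.] 0.73
flat_box [337. 251.  50.  52.] 0.7
m rack 242 319 0.97 [575. -82.  81.]
m rack 255 234 0.59 [ 358. -189.   19.]
m lane 264 297 0.89 [ 552. -162.   54.]
m lane 214 300 0.16 [515. -80. 153.]
m deck_edge 215 299 0.87 [503. -67. 137.]
m lane_back 171 340 0.92 [552.  84. 215.]
m lane_back 206 286 0.51 [ 511. -141.  215.]
m carton_front 245 308 0.97 [ 572. -137.  110.]
m carton_front 237 365 0.96 [655.  66.  23.]
m carton_front 224 279 0.65 [417. -41.  54.]
m carton_new 182 351 0.71 [565. 141. 151.]
m tray 311 230 0.6 [ 466. -343.    3.]
m tray_in 308 231 0.79 [ 461. -333.    2.]
m tray_in 213 298 0.66 [503. -71. 146.]
```

```bash
python3 - <<'E'
import cv2
a=cv2.imread('pics/scene.png')[110:350,150:510];cv2.imwrite('pics/sc2.png',cv2.resize(a,(800,533),interpolation=cv2.INTER_CUBIC))
a=cv2.imread('pics/side.png')[130:380,170:440];cv2.imwrite('pics/si2.png',cv2.resize(a,(648,600),interpolation=cv2.INTER_CUBIC))
E
```

```text
(no output)
```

View pics/sc2.png

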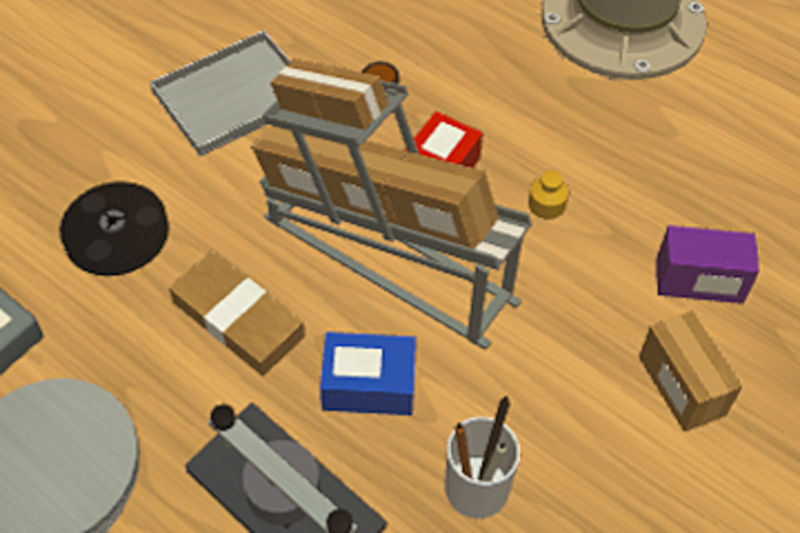

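View pics/si2.png

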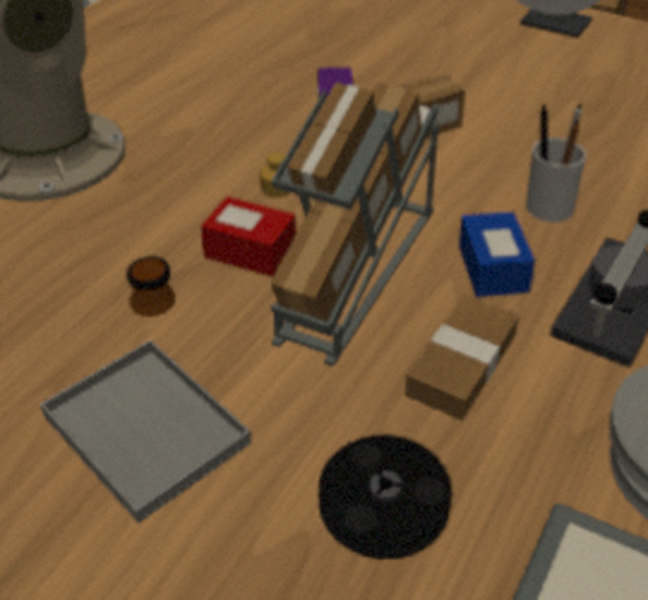

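The kraft carton at scene full px (461,277), with the two-tone tape strip, is the fresh one, since the purple box at (468,229) is a look-alike. In the lane, the oldest carton is the lowest one, at side px (303,240). The blue box at (316,278) and the red box at (352,173) are decoys. Next I fit the poses from depth.

```bash
cat > fit.py <<'E'
from h import *
from scipy.optimize import least_squares
def sdf(P,lo,hi):
    c=(lo+hi)/2;q=np.abs(P-c)-(hi-lo)/2
    return np.linalg.norm(np.maximum(q,0),axis=1)+np.minimum(q.max(1),0)
def T2(p,P,pitch=0,z=0):
    r=R.from_euler('z',p[2],degrees=True)*R.from_euler('y',-pitch,degrees=True)
    return (P-[p[0],p[1],z+(p[3] if len(p)>3 else 0)])@r.as_matrix()
def fit(P,p0,lo,hi,pitch=0,z=0,gate=(25,10,6)):
    p=np.array(p0,float)
    for g in gate:
        f=lambda p:sdf(T2(p,Q,pitch,z),lo,hi)
        d=sdf(T2(p,P,pitch,z),lo,hi); Q=P[np.abs(d)<g]
        p=least_squares(f,p,loss='soft_l1',f_scale=1.5,x_scale=[1,1,.3,1][:len(p)]).x
    return p,len(Q),np.abs(f(p)).mean()
E
python3 - <<'E'
from fit import *
A=np.array
for n in(['scene'],['side'],['scene','side']):
    W=np.concatenate([np.load(m+'.npy').reshape(-1,3) for m in n]);W=W[np.isfinite(W[:,0])]
    near=lambda c,r:W[np.hypot(W[:,0]-c[0],W[:,1]-c[1])<r]
    P=near((545,0),230);P=P[P[:,2]>30]
    l,k,e=fit(P,[555,-157,94,0],A([0,-27,0]),A([300,27,70]),20,50); print(n,'lane',l.round(1),k,round(e,2))
    # boxes: remove table points
    P=near((490,362),110);P=P[P[:,2]>8]
    if len(P)>20:
        for y in(0,45,90,135):
            q,k,e=fit(P,[*P[:,:2].mean(0),y],A([-50,-27,0]),A([50,27,70]),gate=(60,25,8)); print('  new',q.round(1),k,round(e,2))
    P=near((463,-336),130);P=P[(P[:,2]>-8)&(P[:,2]<40)]
    H=P[(P[:,2]>10)]
    print('  tray rim pts',len(H), cv2.minAreaRect(H[:,:2].astype(np.float32)), np.median(P[np.hypot(P[:,0]-463,P[:,1]+336)<40],0))
E
```

```text
['scene'] lane [ 547.7 -157.1   93.9    1.3] 3196 1.26
  new [464.1 359.   60.3] 1470 1.3
  new [464.1 359.   60.3] 1470 1.3
  new [464.1 359.   60.3] 1470 1.3
  new [464.1 359.   60.3] 1470 1.3
  tray rim pts 398 ((460.81866455078125, -333.5836181640625), (149.67178344726562, 181.11566162109375), 73.5333251953125) [ 463.0925203  -335.37793878    4.25236085]
['side'] lane [ 5.466e+02 -1.580e+02  9.390e+01 -4.000e-01] 2087 1.22
  new [ 461.3  358.6 -120.7] 301 1.81
  new [461.3 358.6  59.3] 301 1.81
  new [461.3 358.6  59.3] 301 1.81
  new [461.3 358.6  59.3] 301 1.81
  tray rim pts 596 ((458.86578369140625, -335.7520751953125), (141.0907440185547, 184.88296508789062), 73.3967514038086) [ 463.86287579 -337.85874242    2.67371302]
['scene', 'side'] lane [ 547.2 -157.4   93.8    0.6] 5306 1.37
  new [463.8 359.1  60.6] 1771 1.44
  new [463.8 359.1  60.6] 1771 1.44
  new [463.8 359.1  60.6] 1771 1.44
  new [463.8 359.1  60.6] 1771 1.44
  tray rim pts 994 ((459.6304931640625, -333.18975830078125), (149.66815185546875, 184.88192749023438), 73.39501953125) [ 463.73659548 -336.72176529    3.08473611]
```

```bash
cat > plan.py <<'E'
from h import *
import sys
# usage: plan.py step "x y z yaw" ...
def plan(tg,step,start=None):
    s=arm.read_state(); p=s['position'] if start is None else np.array(start[:3]); yaw=s['tcp_rot'][2] if start is None else start[3]
    D=[];Tw=[];cur=np.array(p,float);tc=yaw
    for t in tg:
        d=np.array(t[:3])-cur; dy=(t[3]-yaw+180)%360-180
        n=int(max(np.ceil(np.linalg.norm(d)/step),np.ceil(abs(dy)/9),1))
        for i in range(n):
            y=np.radians(yaw); g=np.array(t[:3])-cur; g=g/(n-i)
            r=[round(g[0]*np.cos(y)+g[1]*np.sin(y)), round(g[0]*np.sin(y)-g[1]*np.cos(y)), round(-g[2])]
            tw=round(-np.radians(((t[3]-yaw+180)%360-180)/(n-i)),2)
            D.append(r);Tw.append(tw)
            cur=cur+[r[0]*np.cos(y)+r[1]*np.sin(y), r[0]*np.sin(y)-r[1]*np.cos(y), -r[2]]
            yaw-=np.degrees(tw)
    for i in range(0,len(D),8): print(str(D[i:i+8]).replace(' ',''),Tw[i:i+8])
    print('end',cur.round(),round(yaw,1))
if __name__=='__main__':
    s=arm.read_state();print(round(s['t'],2),s['position'].round(1),s['tcp_rot'].round(1),s['ft_force'].round(1),round(s['finger_gap'],1),round(s['grip_force'],1),s['q'].round(0))
    plan([[float(v) for v in a.split()] for a in sys.argv[2:]],float(sys.argv[1]))
E
python3 plan.py 45 "330 450 330 140" "480 200 340 115" "549 -120 340 94" "549 -190 270 94"
python3 - <<'E'
import sys;sys.argv=['']
from fit import *
W=np.load('side.npy');print(W[249,233].round(),W[244,232].round(), W[240:256,228:242].reshape(-1,3)[::30].round())
p=snap('wrist','w0')
E
```

```text
1.8 [238.  577.9 231.3] [-180.    -0.   157.6] [0.5 0.3 0.8] 85.5 0.0 [-71.  22.   1.  79.  -0.  80.  -3.]
[[-27,-17,-20],[-28,-15,-20],[-28,-13,-20],[-29,-12,-19],[-30,-9,-20],[-39,-14,-1],[-40,-11,-1],[-41,-9,-2]] [np.float64(0.06), np.float64(0.06), np.float64(0.06), np.float64(0.06), np.float64(0.07), np.float64(0.06), np.float64(0.06), np.float64(0.06)]
[[-41,-6,-1],[-42,-4,-2],[-42,-1,-1],[-41,2,-2],[-40,-9,0],[-40,-7,0],[-41,-5,0],[-41,-3,0]] [np.float64(0.06), np.float64(0.06), np.float64(0.07), np.float64(0.06), np.float64(0.05), np.float64(0.05), np.float64(0.05), np.float64(0.04)]
[[-41,-2,0],[-41,0,0],[-41,2,0],[-40,4,0],[-23,-1,23],[-24,-2,24],[-23,-1,23]] [np.float64(0.05), np.float64(0.04), np.float64(0.05), np.float64(0.04), np.float64(0.0), np.float64(0.0), np.float64(0.0)]
end [ 549. -190.  270.] 94.0
[ 359. -190.   44.] [ 348. -180.   49.] [[ 330. -175.   53.]
 [ 338. -176.   50.]
 [ 348. -180.   49.]
 [ 359. -184.   50.]
 [ 365. -183.   44.]
 [ 362. -173.   28.]
 [ 359. -164.   11.]
 [ 343. -197.   18.]]
```

Call:
drive_tool(
  delta_pos=[
    [-27, -17, -20],
    [-28, -15, -20],
    [-28, -13, -20],
    [-29, -12, -19],
    [-30, -9, -20],
    [-39, -14, -1],
    [-40, -11, -1],
    [-41, -9, -2],
  ],
  twist=[0.06, 0.06, 0.06, 0.06, 0.07, 0.06, 0.06, 0.06],
  claw=1,
)

```text
t: 2.85
position: [394.5, 340.9, 334.9]
tcp_rot: [180.0, -0.0, 129.3]
ft_force: [0.0, -0.1, 0.3]
finger_gap: 85.7
grip_force: 0.0
```

Call:
drive_tool(
  delta_pos=[
    [-41, -6, -1],
    [-42, -4, -2],
    [-42, -1, -1],
    [-41, 2, -2],
    [-40, -9, 0],
    [-40, -7, 0],
    [-41, -5, 0],
    [-41, -3, 0],
  ],
  twist=[0.06, 0.06, 0.07, 0.06, 0.05, 0.05, 0.05, 0.04],
)

```text
t: 3.85
position: [515.2, 37.9, 340.9]
tcp_rot: [180.0, -0.0, 104.1]
ft_force: [0.1, -1.3, 0.3]
finger_gap: 85.4
grip_force: 0.0
```

Call:
drive_tool(
  delta_pos=[
    [-41, -2, 0],
    [-41, 0, 0],
    [-41, 2, 0],
    [-40, 4, 0],
    [-23, -1, 23],
    [-24, -2, 24],
    [-23, -1, 23],
    [0, 0, 0],
  ],
  twist=[0.05, 0.04, 0.05, 0.04, 0, 0, 0, 0],
)

```text
t: 4.85
position: [547.6, -192.2, 269.1]
tcp_rot: [-179.8, -0.0, 93.7]
ft_force: [0.6, 0.3, 1.1]
finger_gap: 85.4
grip_force: 0.0
```

```bash
python3 - <<'E'
from fit import *
A=np.array
p=snap('wrist','w1'); W=cloud(p).reshape(-1,3); W=W[np.isfinite(W[:,0])]
P=W[(np.hypot(W[:,0]-545,W[:,1]+0)<230)&(W[:,2]>30)&(W[:,2]<190)]
for p0 in([547.2,-157.4,93.9,0],):
    l,k,e=fit(P,p0,A([0,-27,0]),A([300,27,70]),20,50,gate=(12,8,5)); print('lane wrist',l.round(1),k,round(e,2))
Q=T2([547.2,-157.4,93.9],P,20,50); d=sdf(Q,A([0,-27,0]),A([300,27,70]))
top=Q[(abs(Q[:,2]-70)<8)&(Q[:,0]>5)&(Q[:,0]<60)]; print('top z',np.median(top[:,2]),np.percentile(top[:,1],[1,99]),np.percentile(top[:,0],1))
dk=Q[(Q[:,2]>120)&(Q[:,2]<185)]
if len(dk): print('deck minx',np.percentile(dk[:,0],[1,5]),len(dk))
s=arm.read_state()
for n in('side','scene'):
    q=snap(n,n+'1'); C=cloud(q).reshape(-1,3);C=C[np.isfinite(C[:,0])]
    r=R.from_euler('xyz',s['tcp_rot'],degrees=True).as_matrix()
    L=(C-s['position'])@r; L=L[(np.abs(L[:,0])<90)&(np.abs(L[:,1])<90)&(L[:,2]>-260)&(L[:,2]<30)]
    for a in range(-260,20,20):
        m=L[(L[:,2]>=a)&(L[:,2]<a+20)]
        if len(m)>5: print(n,a,len(m),np.percentile(m[:,:2],[3,97],axis=0).round().tolist())
E
```

```text
lane wrist [ 547.2 -159.    93.9   -0.8] 656 0.48
top z 69.83996075966004 [-25.78806631  26.66732885] 5.1181785250095535
side -260 473 [[-41.0, -26.0], [19.0, 44.0]]
side -240 432 [[-41.0, -25.0], [6.0, 40.0]]
side -220 430 [[-43.0, -28.0], [7.0, 41.0]]
side -200 287 [[-43.0, -26.0], [6.0, 42.0]]
side -180 387 [[-38.0, -27.0], [10.0, 36.0]]
side -160 322 [[-38.0, -23.0], [3.0, 37.0]]
side -140 216 [[-38.0, -22.0], [7.0, 37.0]]
side -120 515 [[-19.0, -63.0], [9.0, 68.0]]
side -100 402 [[-20.0, -68.0], [13.0, 70.0]]
side -80 402 [[-17.0, -70.0], [12.0, 73.0]]
side -60 129 [[-14.0, -64.0], [9.0, 57.0]]
side -40 138 [[-11.0, -57.0], [9.0, 55.0]]
side -20 27 [[-11.0, -50.0], [7.0, 50.0]]
side 0 68 [[62.0, -21.0], [88.0, 21.0]]
scene -260 330 [[-16.0, -16.0], [43.0, 45.0]]
scene -240 355 [[-16.0, -16.0], [42.0, 42.0]]
scene -220 334 [[-19.0, -18.0], [44.0, 43.0]]
scene -200 193 [[-18.0, -17.0], [44.0, 44.0]]
scene -180 329 [[-14.0, -15.0], [39.0, 37.0]]
scene -160 261 [[-14.0, -13.0], [40.0, 39.0]]
scene -140 158 [[-9.0, -57.0], [39.0, 63.0]]
scene -120 362 [[-8.0, -63.0], [21.0, 71.0]]
scene -100 282 [[-8.0, -67.0], [21.0, 73.0]]
scene -80 254 [[-9.0, -69.0], [18.0, 75.0]]
scene -60 99 [[-7.0, -52.0], [14.0, 58.0]]
scene -40 108 [[-8.0, -49.0], [13.0, 57.0]]
scene -20 18 [[-8.0, -45.0], [12.0, 49.0]]
scene 0 142 [[59.0, -18.0], [88.0, 24.0]]
```

View pics/w1.png

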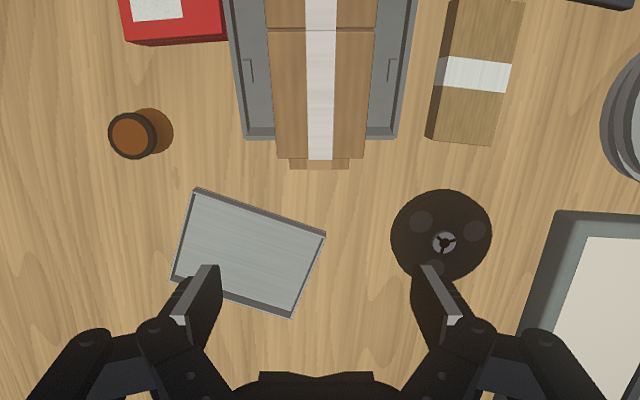

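```bash
python3 - <<'E'
from fit import *
p=snap('wrist'); 
l=[547.2,-158.4,93.9]
for n,W in(('w',cloud(p).reshape(-1,3)),('scene',np.load('scene.npy').reshape(-1,3)),('side',np.load('side.npy').reshape(-1,3))):
    W=W[np.isfinite(W[:,0])]; Q=T2(l,W,20,50)
    b=(np.abs(Q[:,1])<24)&(Q[:,2]>148)&(Q[:,2]<190)&(Q[:,0]>40)&(Q[:,0]<230)
    X=T2(l,W)[:,0]
    if b.sum(): print(n,'box',b.sum(),np.percentile(Q[b,0],[1,3,50,97]).round(1),'ztop',np.percentile(Q[b,2],97).round(1),'X',np.percentile(X[b],[0.5,2]).round(1))
    b=(np.abs(Q[:,1])<48)&(np.abs(Q[:,1])>26)&(Q[:,2]>125)&(Q[:,2]<150)&(Q[:,0]>40)&(Q[:,0]<230)
    if b.sum(): print('  deck',b.sum(),np.percentile(Q[b,0],[1,3,97]).round(1),np.percentile(Q[b,2],[5,50,95]).round(1),'X',np.percentile(X[b],[0.5,2]).round(1))
    b=(np.abs(Q[:,1])<30)&(Q[:,2]>5)&(Q[:,2]<75)&(Q[:,0]>-30)&(Q[:,0]<60)
    if b.sum(): print('  carton minx',np.percentile(Q[b,0],[1,3]).round(1),'X',np.percentile(X[b],[0.5,2]).round(1))
E
python3 plan.py 40 "550 -188 150 93.9" "550 -188 100 93.9" "550 -188 80 93.9"
```

```text
w box 16106 [ 79.8  82.1 123.8 151.5] ztop 178.4 X [13.7 15.4]
  deck 10207 [ 76.6  77.3 146.7] [138.2 139.6 148.6] X [19.7 22.1]
  carton minx [-1.  -0.5] X [-24.6 -24.3]
scene box 1003 [ 81.6  85.2 154.9 202.7] ztop 180.7 X [15.8 19.2]
  deck 412 [ 76.7  78.4 209.1] [131.1 141.8 149.3] X [21.6 23.8]
  carton minx [0.8 3.2] X [-20.6 -19.9]
side box 955 [ 76.6  79.4 129.  197. ] ztop 179.7 X [14.6 16.3]
  deck 470 [ 76.   76.7 204.6] [137.6 141.4 149.1] X [21.  22.1]
  carton minx [-3.3 -2.8] X [-22.4 -21.2]
5.05 [ 550.1 -189.1  271.5] [179.9  -0.   94.1] [ 0.5 -1.3 -0.3] 85.2 0.0 [-15.  18.  40.  83. -12.  83.  29.]
[[0,0,30],[0,0,30],[1,0,31],[0,0,30],[0,0,25],[0,0,25],[0,0,20]] [np.float64(0.0), np.float64(0.0), np.float64(0.0), np.float64(0.0), np.float64(0.0), np.float64(0.0), np.float64(0.0)]
end [ 550. -188.   80.] 94.1
```

Call:
drive_tool(
  delta_pos=[
    [0, 0, 35],
    [0, 0, 40],
    [0, 0, 40],
    [0, 0, 35],
    [0, 0, 25],
    [0, 0, 16],
    [3, 0, 0],
    [3, 0, 0],
  ],
  twist=[0, 0, 0, 0, 0, 0, 0, 0],
)

```text
t: 6.05
position: [549.9, -183.7, 80.6]
tcp_rot: [179.9, 0.0, 94.0]
ft_force: [-0.4, 0.5, 0.7]
finger_gap: 85.2
grip_force: 0.0
```

Call:
drive_tool(
  delta_pos=[
    [0, 0, 0],
    [0, 0, 0],
    [0, 0, 0],
    [0, 0, 0],
    [0, 0, 0],
  ],
  twist=[0, 0, 0, 0, 0],
  claw=-1,
  newtons=80,
)

```text
t: 6.68
position: [549.6, -184.2, 80.4]
tcp_rot: [179.9, 0.0, 94.0]
ft_force: [-1.4, 1.0, 5.5]
finger_gap: 52.2
grip_force: 82.2
```

Call:
drive_tool(
  delta_pos=[
    [-2, 0, -6],
    [-3, 0, -8],
    [-3, 0, -8],
    [-3, 0, -8],
    [0, 0, 0],
  ],
  twist=[0, 0, 0, 0, 0],
)

```text
t: 7.3
position: [550.2, -196.6, 110.4]
tcp_rot: [179.9, 0.1, 93.9]
ft_force: [-0.9, -1.9, -2.2]
finger_gap: 52.5
grip_force: 84.6
```

```bash
python3 - <<'E'
from fit import *
p=snap('side','s2'); a=cv2.imread('pics/s2.png')[150:350,200:420];cv2.imwrite('pics/s2c.png',cv2.resize(a,(660,600),interpolation=cv2.INTER_CUBIC))
E
```

```text
(no output)
```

View pics/s2c.png

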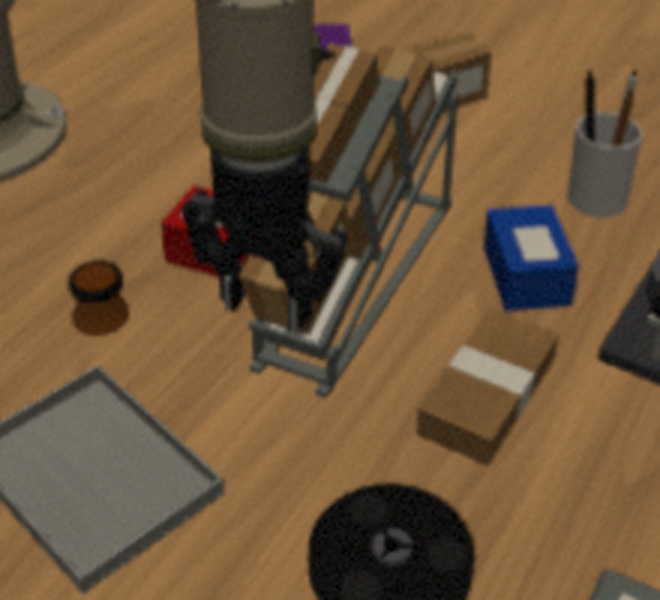

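Call:
drive_tool(
  delta_pos=[
    [-4, 0, -10],
    [-12, 0, -2],
    [-20, 0, 0],
    [-25, 0, 0],
    [-25, 0, 0],
    [-25, 0, 0],
    [-15, 0, 0],
    [0, 0, 0],
  ],
  twist=[0, 0, 0, 0, 0, 0, 0, 0],
)

```text
t: 8.35
position: [558.0, -322.1, 121.2]
tcp_rot: [-180.0, 0.0, 93.9]
ft_force: [-0.0, 0.4, -2.9]
finger_gap: 52.1
grip_force: 84.6
```

```bash
cat > held.py <<'E'
from fit import *
import sys
# fit carton held: params x,y,z center, heading fixed by tool yaw, pitch free
def held(yaw0,views=('scene','side'),c0=None,save=None):
    s=arm.read_state(); Ps=[]
    for n in views:
        W=cloud(snap(n,(save+n) if save else None)).reshape(-1,3);Ps.append(W[np.isfinite(W[:,0])])
    P=np.concatenate(Ps); t=s['position']; r0=R.from_euler('z',yaw0,degrees=True).as_matrix()
    L=(P-t)@r0
    P=P[(L[:,0]>-40)&(L[:,0]<130)&(np.abs(L[:,1])<29)&(L[:,2]<38)&(L[:,2]>-95)&(P[:,2]>9)]
    best=None
    for pt in(-15,0,20,40):
        p=np.r_[t+r0@np.array([45,0,-15]) if c0 is None else c0,pt,0]
        for g in(60,25,10,6):
            f=lambda p,Q:sdf((Q-p[:3])@(R.from_euler('z',yaw0+p[4],degrees=True)*R.from_euler('y',-p[3],degrees=True)).as_matrix(),np.array([-50,-27,-35]),np.array([50,27,35]))
            Q=P[np.abs(f(p,P))<g]
            if len(Q)<30: break
            p=least_squares(f,p,args=(Q,),loss='soft_l1',f_scale=1.5,x_scale=[1,1,1,.5,.3]).x
        e=np.minimum(np.abs(f(p,P)),15).mean()
        if best is None or e<best[0]: best=(e,p,len(Q),len(P))
    e,p,k,n=best; Rm=(R.from_euler('z',yaw0+p[4],degrees=True)*R.from_euler('y',-p[3],degrees=True)).as_matrix()
    print('center',p[:3].round(1),'pitch(front low +)',p[3].round(1),'dyaw',p[4].round(1),'err',round(e,2),k,n)
    print('front bottom',(p[:3]+Rm@[-50,0,-35]).round(1),'back bottom',(p[:3]+Rm@[50,0,-35]).round(1),'tcp',t.round(1))
    return p,Rm
if __name__=='__main__':
    held(float(sys.argv[1]),save=sys.argv[2])
E
python3 held.py 93.9 h1
python3 - <<'E'
from fit import *
W=np.load('side.npy')
for n in('side','scene'):
    W=cloud(snap(n)).reshape(-1,3);W=W[np.isfinite(W[:,0])];Q=T2([547.2,-158.4,93.9],W,20,50)
    b=(np.abs(Q[:,1])<24)&(Q[:,2]>60)&(Q[:,2]<76)&(Q[:,0]>-20)&(Q[:,0]<330); print(n,np.percentile(Q[b,0],[1,99]).round(1))
E
```

```text
center [ 553.6 -259.9  139.1] pitch(front low +) 19.1 dyaw -0.0 err 1.76 917 982
front bottom [ 556.  -295.6   89.7] back bottom [ 549.6 -201.3  122.4] tcp [ 558.  -322.1  121.2]
side [  2.6 190.9]
scene [  4.7 203.2]
```

```bash
python3 plan.py 30 "458 -343 115 73.4" "458 -343 44 73.4"
```

```text
8.55 [ 559.1 -319.1  121.2] [ 1.80e+02 -1.00e-01  9.41e+01] [ 0.   0.5 -2. ] 51.9 84.6 [  1.  32.  37.  85. -20.  70.  46.]
[[-4,-26,2],[-6,-25,1],[-9,-24,2],[-11,-24,1],[0,0,24],[0,0,24],[0,0,23]] [np.float64(0.09), np.float64(0.09), np.float64(0.09), np.float64(0.09), np.float64(0.0), np.float64(0.0), np.float64(0.0)]
end [ 458. -343.   44.] 73.5
```

Call:
drive_tool(
  delta_pos=[
    [-4, -26, 2],
    [-6, -25, 1],
    [-9, -24, 2],
    [-11, -24, 1],
    [0, 0, 24],
    [0, 0, 24],
    [0, 0, 20],
    [0, 0, 0],
  ],
  twist=[0.09, 0.09, 0.09, 0.09, 0, 0, 0, 0],
)

```text
t: 9.55
position: [456.7, -342.9, 45.8]
tcp_rot: [-179.8, -0.0, 73.4]
ft_force: [-0.9, 0.2, -2.3]
finger_gap: 52.1
grip_force: 84.5
```

```bash
python3 held.py 73.4 h2
```

```text
center [ 473.2 -286.3   66.6] pitch(front low +) 23.7 dyaw 0.3 err 2.17 755 835
front bottom [ 464.3 -316.7   14.5] back bottom [ 490.  -228.8   54.7] tcp [ 456.7 -342.9   45.8]
```

Call:
drive_tool(
  delta_pos=[
    [0, 0, 4],
    [0, 0, 3],
    [0, 0, 1],
    [0, 0, 1],
    [0, 0, 0],
  ],
  twist=[0, 0, 0, 0, 0],
)

```text
t: 10.28
position: [457.3, -344.2, 38.3]
tcp_rot: [-180.0, 0.0, 73.4]
ft_force: [-0.3, 0.5, -2.4]
finger_gap: 52.5
grip_force: 84.5
```

Call:
drive_tool(
  delta_pos=[
    [0, 0, 1],
    [0, 0, 1],
    [0, 0, 0],
  ],
  twist=[0, 0, 0],
)

```text
t: 10.65
position: [457.2, -344.1, 36.2]
tcp_rot: [-180.0, -0.0, 73.4]
ft_force: [-0.6, 0.1, -2.6]
finger_gap: 52.4
grip_force: 84.5
```

Call:
drive_tool(
  delta_pos=[
    [0, 0, 1],
    [0, 0, 1],
    [0, 0, 0],
  ],
  twist=[0, 0, 0],
)

```text
t: 11.02
position: [457.2, -344.1, 34.2]
tcp_rot: [-180.0, -0.0, 73.4]
ft_force: [-0.0, -0.9, -3.1]
finger_gap: 52.3
grip_force: 84.5
```

Call:
drive_tool(
  delta_pos=[
    [0, 0, 1],
    [0, 0, 1],
    [0, 0, 0],
  ],
  twist=[0, 0, 0],
)

```text
t: 11.4
position: [457.1, -345.2, 33.3]
tcp_rot: [180.0, 0.0, 73.3]
ft_force: [-4.2, 0.9, 7.0]
finger_gap: 52.1
grip_force: 84.9
```

```bash
python3 held.py 73.4 h3; python3 - <<'E'
import cv2
a=cv2.imread('pics/h3side.png')[210:370,160:330];cv2.imwrite('pics/h3c.png',cv2.resize(a,(637,600),interpolation=cv2.INTER_CUBIC))
E
```

```text
center [ 473.3 -287.9   53.1] pitch(front low +) 23.1 dyaw 0.4 err 1.76 747 799
front bottom [ 464.3 -318.8    1.3] back bottom [ 490.  -230.5   40.6] tcp [ 457.1 -345.2   33.3]
```

View pics/h3c.png

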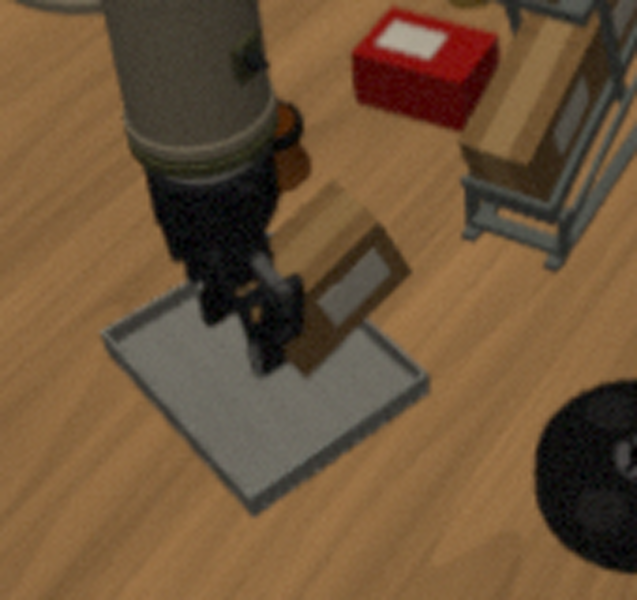

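Call:
drive_tool(
  delta_pos=[
    [3, 0, -2],
    [3, 0, 0],
    [0, 0, 1],
    [0, 0, 1],
    [0, 0, 0],
  ],
  twist=[0, 0, 0, 0, 0],
  newtons=20,
)

```text
t: 12.12
position: [459.0, -339.4, 33.1]
tcp_rot: [179.9, 0.0, 73.3]
ft_force: [-3.3, -2.6, 6.9]
finger_gap: 51.9
grip_force: 84.7
```

Call:
drive_tool(
  delta_pos=[
    [0, 0, 0],
    [0, 0, 0],
    [0, 0, 0],
    [0, 0, 0],
  ],
  twist=[0, 0, 0, 0],
  claw=0.5,
)

```text
t: 12.62
position: [459.0, -338.2, 32.1]
tcp_rot: [-180.0, -0.0, 73.4]
ft_force: [0.4, -0.6, -0.4]
finger_gap: 64.1
grip_force: 0.0
```

```bash
python3 held.py 73.4 h4
```

```text
center [ 476.5 -277.7   49. ] pitch(front low +) 17.1 dyaw 0.0 err 1.01 652 654
front bottom [ 465.8 -313.6    0.8] back bottom [ 493.1 -222.    30.2] tcp [ 459.  -338.2   32.1]
```

Call:
drive_tool(
  delta_pos=[
    [0, 0, -8],
    [10, 0, -7],
    [20, 0, 0],
    [20, 0, 0],
    [11, 0, 0],
    [0, 0, 0],
  ],
  twist=[0, 0, 0, 0, 0, 0],
  claw=1,
)

```text
t: 13.48
position: [477.1, -279.0, 47.5]
tcp_rot: [180.0, -0.0, 73.5]
ft_force: [-0.5, 0.1, -0.2]
finger_gap: 85.4
grip_force: 0.0
```

Call:
drive_tool(
  delta_pos=[
    [0, 0, 0],
    [0, 0, 0],
    [0, 0, 0],
    [0, 0, 0],
    [0, 0, 0],
  ],
  twist=[0, 0, 0, 0, 0],
  claw=-1,
  newtons=25,
)

```text
t: 14.1
position: [476.2, -280.9, 47.5]
tcp_rot: [180.0, 0.1, 73.3]
ft_force: [-1.1, -2.6, 3.7]
finger_gap: 53.5
grip_force: 30.6
```

Call:
drive_tool(
  delta_pos=[
    [0, 0, -8],
    [0, 0, -12],
    [-12, 0, -8],
    [-20, 0, 0],
    [-17, 0, 0],
    [0, 0, 0],
  ],
  twist=[0, 0, 0, 0, 0, 0],
)

```text
t: 14.85
position: [461.3, -329.0, 75.6]
tcp_rot: [180.0, 0.1, 73.2]
ft_force: [-0.5, 0.7, -3.1]
finger_gap: 53.5
grip_force: 30.1
```

```bash
sed -i 's/L\[:,0\]>-40/L[:,0]>-75/' held.py; sed -i "s/np.array(\[45,0,-15\])/np.array([float(sys.argv[3]) if len(sys.argv)>3 else 45,0,10])/" held.py; python3 held.py 73.4 h5 0
```

```text
center [ 461.4 -326.8   79.5] pitch(front low +) 19.2 dyaw 0.1 err 2.24 1371 1488
front bottom [ 451.2 -361.1   30.1] back bottom [ 478.  -270.5   62.9] tcp [ 461.3 -329.    75.6]
```

Call:
drive_tool(
  delta_pos=[
    [-11, 0, 0],
    [-10, 0, 6],
    [0, 0, 10],
    [0, 0, 6],
    [0, 0, 2],
    [0, 0, 1],
    [0, 0, 0],
  ],
  twist=[0, 0, 0, 0, 0, 0, 0],
)

```text
t: 15.82
position: [456.6, -347.0, 50.4]
tcp_rot: [180.0, 0.0, 73.4]
ft_force: [-0.2, 0.3, -2.9]
finger_gap: 53.8
grip_force: 30.1
```

Call:
drive_tool(
  delta_pos=[
    [0, 0, 1],
    [0, 0, 1],
    [0, 0, 0],
  ],
  twist=[0, 0, 0],
)

```text
t: 16.2
position: [456.4, -347.0, 48.2]
tcp_rot: [-180.0, 0.0, 73.4]
ft_force: [-0.9, -0.1, -1.9]
finger_gap: 53.7
grip_force: 30.1
```

Call:
drive_tool(
  delta_pos=[
    [0, 0, 1],
    [0, 0, 1],
    [0, 0, 0],
  ],
  twist=[0, 0, 0],
)

```text
t: 16.58
position: [456.6, -347.1, 47.3]
tcp_rot: [180.0, -0.0, 73.4]
ft_force: [-2.9, 2.4, 9.1]
finger_gap: 54.2
grip_force: 31.4
```

Touching; now pivot it level about the front corner.

Call:
drive_tool(
  delta_pos=[
    [4, 0, 2],
    [4, 0, 3],
    [4, 0, 3],
    [0, 0, 0],
  ],
  twist=[0, 0, 0, 0],
)

```text
t: 17.08
position: [460.3, -335.6, 39.0]
tcp_rot: [179.9, -0.0, 73.4]
ft_force: [-0.7, 2.4, 4.4]
finger_gap: 53.7
grip_force: 31.3
```

```bash
python3 held.py 73.4 h6 0
```

```text
center [ 458.6 -338.    44.6] pitch(front low +) 8.5 dyaw -0.2 err 2.3 1247 1367
front bottom [ 445.7 -380.4    2.6] back bottom [ 474.3 -285.7   17.3] tcp [ 460.3 -335.6   39. ]
```

Call:
drive_tool(
  delta_pos=[
    [4, 0, 3],
    [3, 0, 3],
    [1, 0, 2],
    [0, 0, 1],
    [0, 0, 0],
  ],
  twist=[0, 0, 0, 0, 0],
)

```text
t: 17.8
position: [463.0, -327.0, 30.1]
tcp_rot: [180.0, -0.1, 73.4]
ft_force: [-2.5, 6.6, 8.8]
finger_gap: 53.6
grip_force: 31.9
```

```bash
python3 held.py 73.4 h7 0
```

```text
center [ 460.4 -332.6   32.7] pitch(front low +) 0.2 dyaw -0.2 err 1.87 928 993
front bottom [ 446.  -380.3   -2.4] back bottom [ 474.9 -284.6   -2.1] tcp [ 463.  -327.    30.1]
```

Call:
drive_tool(
  delta_pos=[
    [0, 0, 0],
    [0, 0, 0],
    [0, 0, 0],
    [0, 0, 0],
    [0, 0, -20],
    [0, 0, -40],
    [0, 0, -40],
    [0, 0, -40],
  ],
  twist=[0, 0, 0, 0, 0, 0, 0, 0],
  claw=1,
)

```text
t: 18.9
position: [462.0, -328.3, 172.1]
tcp_rot: [179.9, 0.0, 73.3]
ft_force: [0.6, 0.2, 0.6]
finger_gap: 85.5
grip_force: 0.0
```

```bash
python3 plan.py 45 "440 -230 320 73.4" "440 170 330 65" "455 335 250 60.6"
python3 - <<'E'
from fit import *
A=np.array
for n in('side','scene'):
    W=cloud(snap(n,'t'+n)).reshape(-1,3);W=W[np.isfinite(W[:,0])]
    P=W[(np.hypot(W[:,0]-460,W[:,1]+332)<75)&(W[:,2]>25)&(W[:,2]<100)]
    print(n,fit(P,[460,-332,73,0],A([-50,-27,0]),A([50,27,70]),z=3),'top std',np.percentile(P[P[:,2]>60][:,2],[5,50,95]))
E
```

```text
18.9 [ 462.  -328.3  172.1] [179.9   0.   73.3] [0.6 0.2 0.6] 85.5 0.0 [ -4.  21.  47.  95. -16.  71.  29.]
[[22,-12,-37],[22,-12,-37],[22,-13,-37],[22,-12,-37],[43,-13,-1],[42,-14,-1],[42,-14,-1],[42,-15,-1]] [np.float64(-0.0), np.float64(-0.0), np.float64(-0.0), np.float64(-0.0), np.float64(0.02), np.float64(0.02), np.float64(0.02), np.float64(0.01)]
[[41,-16,-1],[41,-16,-1],[41,-17,-1],[41,-18,-1],[41,-18,-2],[31,-11,16],[31,-12,16],[31,-12,16]] [np.float64(0.02), np.float64(0.01), np.float64(0.02), np.float64(0.01), np.float64(0.02), np.float64(0.01), np.float64(0.02), np.float64(0.01)]
[[30,-13,16],[31,-13,16]] [np.float64(0.02), np.float64(0.01)]
end [455. 335. 250.] 60.7
side (array([ 460.3570216 , -332.63291404,   73.42786674,   -0.78656465]), 1304, np.float64(0.9607318806614041)) top std [63.30541971 71.8204468  74.25029084]
scene (array([ 461.1328235 , -331.80105404,   72.84235381,    1.36815658]), 790, np.float64(1.4428493717833135)) top std [63.80868363 73.75520764 77.48504114]
```

Call:
drive_tool(
  delta_pos=[
    [22, -12, -37],
    [22, -12, -37],
    [22, -13, -37],
    [22, -12, -37],
    [43, -13, -1],
    [42, -14, -1],
    [42, -14, -1],
    [42, -15, -1],
  ],
  twist=[0, 0, 0, 0, 0.02, 0.02, 0.02, 0.01],
)

```text
t: 20.0
position: [439.9, -50.5, 321.9]
tcp_rot: [180.0, -0.0, 69.3]
ft_force: [0.4, 1.0, 0.0]
finger_gap: 85.3
grip_force: 0.0
```

Call:
drive_tool(
  delta_pos=[
    [41, -16, -1],
    [41, -16, -1],
    [41, -17, -1],
    [41, -18, -1],
    [41, -18, -2],
    [31, -11, 16],
    [31, -12, 16],
    [31, -12, 16],
  ],
  twist=[0.02, 0.01, 0.02, 0.01, 0.02, 0.01, 0.02, 0.01],
)

```text
t: 21.0
position: [449.5, 270.0, 279.4]
tcp_rot: [180.0, -0.0, 62.4]
ft_force: [0.7, 0.4, -0.5]
finger_gap: 85.4
grip_force: 0.0
```

Call:
drive_tool(
  delta_pos=[
    [30, -13, 16],
    [31, -13, 16],
    [0, 0, 0],
  ],
  twist=[0.02, 0.01, 0],
)

```text
t: 21.38
position: [453.6, 337.4, 245.6]
tcp_rot: [-179.9, 0.2, 61.0]
ft_force: [0.2, -0.1, -0.1]
finger_gap: 85.3
grip_force: 0.0
```

```bash
python3 - <<'E'
from fit import *
A=np.array
p=snap('wrist','w2'); W=cloud(p).reshape(-1,3);W=W[np.isfinite(W[:,0])]
P=W[(np.hypot(W[:,0]-463,W[:,1]-359)<90)&(W[:,2]>8)&(W[:,2]<100)]
print(len(P),fit(P,[463.8,359.1,60.6,0],A([-50,-27,0]),A([50,27,70]),gate=(15,8,5)))
W=cloud(snap('scene')).reshape(-1,3);W=W[np.isfinite(W[:,0])];Q=T2([547.2,-158.4,93.9],W,20,50)
b=(np.abs(Q[:,1])<24)&(Q[:,2]>60)&(Q[:,2]<76)&(Q[:,0]>-20)&(Q[:,0]<330); print('lane extents',np.percentile(Q[b,0],[1,99]).round(1))
E
python3 plan.py 40 "463 359 120 60.6" "463 359 29 60.6"
```

```text
5925 (array([463.2055944 , 358.35241308,  60.60625467,  -0.84751894]), 5925, np.float64(0.5560259694207277))
lane extents [  6.3 203.1]
21.48 [455.4 334.7 247.5] [180.    0.   60.8] [ 0.5 -0.8 -0.3] 85.1 0.0 [-52.  14.  15.  87.  -4.  79. -66.]
[[6,-1,32],[6,-1,32],[6,-2,32],[7,-1,32],[0,0,30],[0,0,30],[0,0,31]] [np.float64(0.0), np.float64(0.0), np.float64(0.0), np.float64(0.0), np.float64(0.0), np.float64(0.0), np.float64(0.0)]
end [463. 359.  29.] 60.8
```

View pics/w2.png

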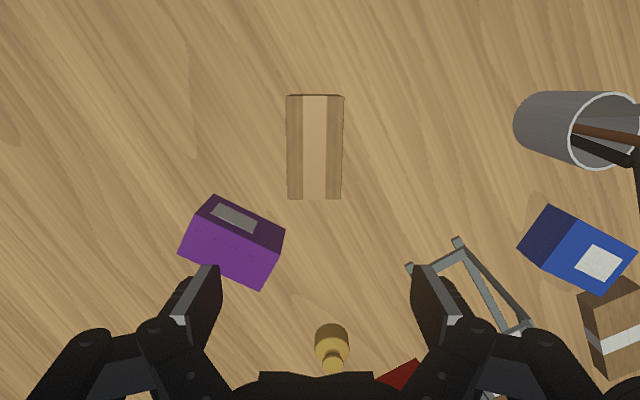

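Call:
drive_tool(
  delta_pos=[
    [6, -1, 32],
    [6, -1, 32],
    [6, -1, 32],
    [6, -2, 32],
    [0, 0, 30],
    [0, 0, 30],
    [0, 0, 30],
    [0, 0, 0],
  ],
  twist=[0, 0, 0, 0, 0, 0, 0, 0],
)

```text
t: 22.48
position: [462.1, 356.6, 28.3]
tcp_rot: [-180.0, 0.2, 60.7]
ft_force: [-0.2, -0.4, -0.0]
finger_gap: 85.5
grip_force: 0.0
```

Call:
drive_tool(
  delta_pos=[
    [0, 0, 0],
    [0, 0, 0],
    [0, 0, 0],
    [0, 0, 0],
    [0, 0, 0],
    [0, 0, -10],
    [0, 0, -20],
    [0, 0, -30],
  ],
  twist=[0, 0, 0, 0, 0, 0, 0, 0],
  claw=-1,
  newtons=25,
)

```text
t: 23.48
position: [461.8, 358.3, 89.7]
tcp_rot: [-180.0, 0.1, 60.8]
ft_force: [1.0, 0.4, -1.9]
finger_gap: 53.6
grip_force: 26.9
```

```bash
python3 held.py 60.6 n1 0; python3 plan.py 40 "463 358 260 62" "530 110 270 93.9"
```

```text
center [462.2 358.7  91.7] pitch(front low +) 0.0 dyaw -0.4 err 0.97 963 963
front bottom [437.4 315.3  56.7] back bottom [487.1 402.1  56.7] tcp [461.8 358.3  89.7]
23.57 [464.4 360.2  93.4] [179.9  -0.3  60.8] [ 1.2  0.2 -1.9] 53.6 27.1 [-52.  23.  14.  96.  -6.  61. -65.]
[[-1,0,-33],[0,0,-33],[-1,0,-34],[0,0,-33],[-1,0,-34],[-27,25,-1],[-29,23,-1],[-30,21,-2]] [np.float64(-0.0), np.float64(-0.01), np.float64(-0.0), np.float64(-0.01), np.float64(-0.0), np.float64(-0.08), np.float64(-0.08), np.float64(-0.08)]
[[-32,18,-1],[-33,15,-2],[-34,13,-1],[-35,10,-2]] [np.float64(-0.08), np.float64(-0.08), np.float64(-0.08), np.float64(-0.08)]
end [530. 110. 270.] 94.0
```

Call:
drive_tool(
  delta_pos=[
    [0, 0, -33],
    [0, 0, -33],
    [0, 0, -34],
    [0, 0, -33],
    [0, 0, -34],
    [-27, 25, -1],
    [-29, 23, -1],
    [-30, 21, -2],
  ],
  twist=[0, -0.01, 0, -0.01, 0, -0.08, -0.08, -0.08],
)

```text
t: 24.58
position: [491.4, 251.0, 259.7]
tcp_rot: [-180.0, 0.0, 75.8]
ft_force: [0.3, 0.1, -2.5]
finger_gap: 53.7
grip_force: 27.6
```

Call:
drive_tool(
  delta_pos=[
    [-32, 18, -1],
    [-33, 15, -2],
    [-34, 13, -1],
    [-35, 10, -2],
    [0, 0, 0],
  ],
  twist=[-0.08, -0.08, -0.08, -0.08, 0],
)

```text
t: 25.2
position: [530.5, 107.5, 266.2]
tcp_rot: [180.0, 0.1, 93.7]
ft_force: [-0.8, 0.7, -1.7]
finger_gap: 53.8
grip_force: 27.5
```

```bash
python3 plan.py 20 "530 96 216 93.9"; python3 held.py 93.9 n2 0
```

```text
25.2 [530.5 107.5 266.2] [1.80e+02 1.00e-01 9.37e+01] [-0.8  0.7 -1.7] 53.8 27.5 [-32.  11.  20.  89.  -4.  81.  -8.]
[[-4,0,17],[-4,-1,17],[-3,0,16]] [np.float64(-0.0), np.float64(-0.0), np.float64(-0.0)]
end [530.  96. 216.] 93.7
center [530.2 109.3 267.8] pitch(front low +) 0.5 dyaw -0.7 err 1.03 1595 1597
front bottom [533.   59.7 232.4] back bottom [527.4 159.5 233.3] tcp [530.5 107.5 266.2]
```

Call:
drive_tool(
  delta_pos=[
    [-5, 0, 18],
    [-5, 0, 18],
    [-6, 0, 18],
    [0, 0, 12],
    [0, 0, 3],
    [0, 0, 0],
  ],
  twist=[0, 0, 0, 0, 0, 0],
)

```text
t: 26.05
position: [531.0, 96.4, 197.5]
tcp_rot: [180.0, -0.0, 94.1]
ft_force: [1.2, -0.1, -1.9]
finger_gap: 53.7
grip_force: 27.5
```

```bash
python3 held.py 93.9 n3 0; python3 - <<'E'
import cv2
a=cv2.imread('pics/n3scene.png')[120:290,260:440];cv2.imwrite('pics/n3c.png',cv2.resize(a,(635,600),interpolation=cv2.INTER_CUBIC))
E
```

```text
center [530.8  97.3 199. ] pitch(front low +) 0.1 dyaw -0.3 err 4.39 1150 1537
front bottom [533.9  47.4 163.9] back bottom [527.7 147.2 164.1] tcp [531.   96.4 197.5]
```

View pics/n3c.png

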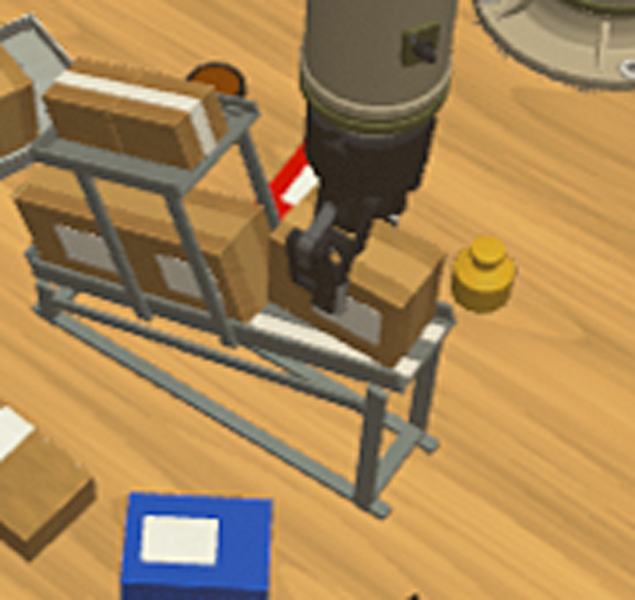

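Call:
drive_tool(
  delta_pos=[
    [-3, 0, 0],
    [-3, 0, 1],
    [0, 0, 1],
    [0, 0, 1],
    [0, 0, 0],
  ],
  twist=[0, 0, 0, 0, 0],
)

```text
t: 26.78
position: [531.3, 89.8, 194.1]
tcp_rot: [-180.0, 0.0, 94.0]
ft_force: [-0.2, -0.4, -1.6]
finger_gap: 53.7
grip_force: 27.5
```

Call:
drive_tool(
  delta_pos=[
    [0, 0, 1],
    [0, 0, 1],
    [0, 0, 1],
    [0, 0, 0],
  ],
  twist=[0, 0, 0, 0],
)

```text
t: 27.28
position: [531.3, 89.7, 191.2]
tcp_rot: [-180.0, 0.0, 94.0]
ft_force: [-0.3, -0.3, -0.9]
finger_gap: 54.0
grip_force: 27.5
```

Call:
drive_tool(
  delta_pos=[
    [0, 0, 1],
    [0, 0, 1],
    [0, 0, 0],
  ],
  twist=[0, 0, 0],
)

```text
t: 27.65
position: [531.6, 89.6, 189.6]
tcp_rot: [180.0, -0.0, 94.0]
ft_force: [-0.3, -1.6, 0.2]
finger_gap: 53.5
grip_force: 27.8
```

Call:
drive_tool(
  delta_pos=[
    [-3, 0, 4],
    [-4, 0, 4],
    [-3, 0, 4],
    [0, 0, 0],
  ],
  twist=[0, 0, 0, 0],
)

```text
t: 28.15
position: [532.8, 79.0, 177.9]
tcp_rot: [179.9, 0.0, 94.0]
ft_force: [1.3, -3.6, 3.4]
finger_gap: 54.0
grip_force: 28.9
```

```bash
sed -i 's/(-15,0,20,40)/(-15,0,10,20,40)/' held.py; python3 held.py 93.9 n4 0
```

```text
center [532.2  83.6 183.1] pitch(front low +) 11.2 dyaw -0.2 err 4.99 1022 1460
front bottom [534.9  41.5 139.1] back bottom [528.6 139.4 158.5] tcp [532.8  79.  177.9]
```

Call:
drive_tool(
  delta_pos=[
    [-3, 0, 4],
    [-2, 0, 4],
    [-1, 0, 2],
    [0, 0, 0],
  ],
  twist=[0, 0, 0, 0],
)

```text
t: 28.75
position: [533.0, 73.2, 167.7]
tcp_rot: [179.9, 0.0, 94.0]
ft_force: [1.1, -3.3, 4.3]
finger_gap: 53.6
grip_force: 29.5
```

```bash
python3 held.py 93.9 n5 0
```

```text
center [532.3  80.6 174.3] pitch(front low +) 19.6 dyaw -0.3 err 5.6 863 1322
front bottom [534.5  45.3 124.5] back bottom [528.6 139.4 158.1] tcp [533.   73.2 167.7]
```

Call:
drive_tool(
  delta_pos=[
    [0, 0, 1],
    [0, 0, 0],
  ],
  twist=[0, 0],
)

```text
t: 29.1
position: [533.0, 73.3, 167.6]
tcp_rot: [179.9, 0.0, 94.0]
ft_force: [-1.2, -4.0, 13.4]
finger_gap: 53.7
grip_force: 30.3
```

Call:
drive_tool(
  delta_pos=[
    [0, 0, 0],
    [0, 0, 0],
    [0, 0, 0],
    [0, 0, 0],
    [0, 0, 0],
    [0, 0, 0],
    [0, 0, 0],
    [0, 0, 0],
  ],
  twist=[0, 0, 0, 0, 0, 0, 0, 0],
  claw=1,
)

```text
t: 30.1
position: [532.5, 73.7, 166.3]
tcp_rot: [-180.0, -0.0, 94.0]
ft_force: [-0.3, 0.3, -0.6]
finger_gap: 85.7
grip_force: 0.0
```

Call:
drive_tool(
  delta_pos=[
    [0, 0, -10],
    [0, 0, -30],
    [10, 0, -40],
    [20, 0, -40],
    [40, 0, 0],
    [40, 0, 0],
    [40, 0, 0],
    [0, 0, 0],
  ],
  twist=[0, 0, 0, 0, 0, 0, 0, 0],
)

```text
t: 31.1
position: [520.7, 227.7, 286.4]
tcp_rot: [-180.0, -0.1, 94.4]
ft_force: [-0.3, -0.4, 0.5]
finger_gap: 85.2
grip_force: 0.0
```

```bash
python3 - <<'E'
from fit import *
A=np.array
for n in('scene','side'):
    p=snap(n,'f'+n); W=cloud(p).reshape(-1,3);W=W[np.isfinite(W[:,0])];Q=T2([547.2,-158.4,93.9],W,20,50)
    b=(np.abs(Q[:,1])<24)&(Q[:,2]>60)&(Q[:,2]<78)&(Q[:,0]>-20)&(Q[:,0]<340); print(n,np.percentile(Q[b,0],[1,99]).round(1))
    b&=Q[:,0]>212; print('  back top z by x',[(x,np.median(Q[b&(abs(Q[:,0]-x)<10),2]).round(1)) for x in(225,250,275,290) if (b&(abs(Q[:,0]-x)<10)).any()])
a=cv2.imread('pics/fscene.png')[110:320,190:440];b=cv2.imread('pics/fside.png')[150:350,180:400]
cv2.imwrite('pics/fin.png',np.hstack([cv2.resize(a,(400,336)),cv2.resize(b,(400,336))]))
E
```

```text
scene [  6.7 302.3]
  back top z by x [(225, np.float64(70.5)), (250, np.float64(70.4)), (275, np.float64(71.0)), (290, np.float64(70.8))]
side [  1.  299.4]
  back top z by x [(225, np.float64(70.7)), (250, np.float64(68.8)), (275, np.float64(69.8)), (290, np.float64(69.8))]
```

View pics/fin.png

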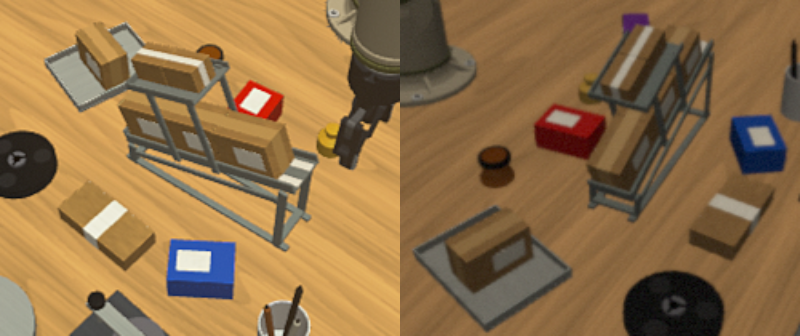

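The final pictures show three cartons closed up in the lane (0–300 mm). The old carton stands flat in the tray, and the bystanders are where they were.

```bash
python3 -c "
from workcell import arm
print(arm.job_done())"
```

```text
the job is handed in; nothing more can be done
None
```

The oldest carton stands upright in the tray, three cartons including the fresh one are closed up against the front stop, and the job was handed in at about 31 s of robot time.

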